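# Set the angle gauge on a crowned concrete sample

### The arm

A 7-joint arm with a two-finger parallel gripper is mounted at the origin on the work surface. World frame = base frame: x ahead of the robot, y to its left, z up, the work surface at z = 0. Lengths are in m, angles in rad, forces in N, time in s.
With the tool pointing down it reaches from about 0.375 to 0.925 m from the base axis. Payload 3.1 kg.
Tool frame: the origin (TCP) lies at the very end of the fingers, on their centre line; the grasp point (between the pads) lies 19 mm behind it (arm.grip_depth is the distance from the TCP to the grasp point, in m); z points along the fingers, y is the line along which they close (so a half turn about z gives the same grasp; the last joint's range is limited). The gripper opens to 85 mm and grips with 20 to 120 N. Pads are 22 mm wide; open, the fingers measure 114 mm over their backs; the gripper's body (76 mm by 85 mm) begins 54 mm behind the grasp point. The pads swing forward as they close: fully open they stand 13 mm farther back than shut.
Start: joints at [-1.422, 0.383, 0.044, 1.598, -0.018, 1.161, -0.05], TCP at [0.159, 0.63, 0.231] pointing down, gripper open.
Joint ranges: [-2.61, 2.61], [-0.41, 2.15], [-1.48, 1.57], [0, 2.5], [-1.57, 4.71], [0.05, 1.97], [-2.85, 2.85]. Speed limits (rad/s): [2.79, 2.79, 3.14, 3.14, 3.14, 3.14, 3.14].

### API

Orientations are given as a 3x3 rotation matrix whose columns are the frame's x, y, z axes.
In Python, from plant import arm gives the robot as it stands. The module is installed in compiled form; this text tells all that it offers.
- The arm moves only by the shell command python3 -m jog 'ROWS' [FORCE]. ROWS is JSON, a list that holds one entry, the list of rows, each a list of 7 numbers: the shift along the tool's x, y, z scaled (see below), then the turn, a rotation vector about the tool's x, y, z scaled (see below), then the closure, from 0 (fully open) to 1 (shut). In form: [[[dx, dy, dz, wx, wy, wz, fingers], ...]]. A call has 1 to 20 rows; each row shifts and turns the commanded pose from where the row before left it, along the tool's axes as they then stand; what a row does not reach is not made up. The controller multiplies each number of a shift by 0.04 m and each number of a turn by 6 degrees. A row lasts 1/10 s, in which the tool goes at most 50 mm and 8.59 degrees, less where a joint would pass 70% of its speed; a pose out of reach is approached as far as the arm can. A call with a number of a shift or a turn outside -1 to 1 is refused whole. A call with a gripper value outside its range is refused whole. The fingers move at their own pace and stop on an object; FORCE is the grip in N (left out, the last holds). Time passes only in rows, so rows that do not move let the fingers close. It gives the time, the measured TCP pose, the force, the opening and the grip force at its end, in the units of the state.
- arm.get_obs(): the state, without advancing time (a new reading comes with each control period).
- arm.read_camera(name): name is "scene" or "top" or "wrist"; returns a dict with "img" (480x640x3 uint8, red, green, blue), "fx", "fy", "cx", "cy" (pixels), "origin" and "attitude" of the camera in the world. Camera axes: x right, y up, looking along -z (the intrinsics and any distortion apply to the point x, -y, -z); pixel columns grow to the right and rows downward; lengths in m; the calibration is good to about 2 mm. A picture is of the moment at which its call begins. There is no depth.
- arm.close_job(): hands the job in; it is judged then, once.
The state is a dict: "time": time; "q": joint angles; "joint_vel": joint speeds; "joint_torque": joint torques, N m; "position": TCP position; "tool_rot": TCP orientation; "contact_force": force on the tool from outside, world axes, zero at the start; "wrist_torque": the same for the moment, N m; "width": opening from 0.0 (shut) to 1.0 (fully open); "finger_force": force on a finger pad.
Only numpy, scipy, OpenCV 4.12 (cv2) and the standard library are available. Lean on these libraries where they do the work, as an engineer would, in place of code of your own. Each camera call takes 0.05 s, during which the arm holds its last target. There are 200 camera calls.

### The job

Lift the lid off the curing pan by its knob, lay it flat on the bench clear of the pan and let go of it. Then take the angle gauge by its handle, stand its base across the crown of the round-topped concrete sample inside the pan, and rock it over the crown until the swinging pointer settles on the brass index tab of its dial. Finish still holding the gauge there, resting lightly on the sample with the pointer steady on the tab, so that the slope can be marked, and leave everything else on the bench where it is.

Things in the scene. Friction and masses are not known exactly. Their poses are not given: they have to be found in the camera images.
- pan: Open round steel curing pan, fixed to the bench, 180 mm across the rim (narrowing to 172 mm at the foot), 80 mm high, wall 4 mm, two small lugs at the rim 108 mm from its centre. Origin at the centre of its underside, z up. It stands left or right of the middle of the bench, the gauge on the other side; between them the bench is clear (an area about 200 mm wide in x around 0.515 m straight ahead of the robot) for the lid.
- crown (a point): Point at the middle of the crest of the round-topped concrete sample, which stands fixed in the centre of the pan under the lid. Its top is half a cylinder of radius 45 mm, 80 mm long, whose axis is level and runs along this point's x axis, 45 mm below this point. The crest is 66 mm above the bench. z up; its yaw differs from the pan's.
- lid: Loose round flat steel lid of the pan, 186 mm diameter, plate 4 mm thick over a 6 mm deep, 160 mm wide locating step; about 0.35 kg. Origin at the centre of the step's underside (74 mm above the bench when on the pan, 0 when laid on the bench), z up.
- lid_knob (a point): Centre of the lid's black round knob, 28 mm diameter and 20 mm tall, 34 mm above the lid's origin (knob from 24 to 44 mm, a 14 mm thick stem below it).
- gauge: Angle gauge, loose, about 0.3 kg, standing on the bench: flat aluminium base 90 mm (y) x 30 mm (x) x 12 mm, an upright grey plate (90 mm wide, up to 90 mm high) with a white dial whose face looks along +x, and a black handle on top. Origin at the centre of the base's underside, z up to the handle, y along the base.
- gauge_handle (a point): Centre of the gauge's handle block, 111 mm above its underside; the block is 30 mm (y) x 22 mm (x) and 42 mm tall (90 to 132 mm above the underside). Same axes as the gauge.
- gauge_base (a point): Centre of the underside of the gauge's base (same axes as the gauge).
- pointer (a joint): Angle (rad) of the gauge's swinging pointer relative to the dial; free, lightly damped pendulum 50 mm long, hung from a pivot 78 mm above the gauge's underside, turning about the gauge's x axis. 0 = straight towards the base; positive = tip towards the gauge's +y. It always comes to hang plumb within about a second, so it reads minus the gauge's own rotation about its x axis.
- index (a joint): Angle (rad) at which the brass index tab is set on the dial, measured like the pointer's angle (positive = towards the gauge's +y, about the same pivot). The tab stays where it is set, between 0.12 and 0.30.
- pointer_tip (a point): Tip of the pointer, 50 mm from the pivot; dark steel needle 3 mm wide with a round bob (18 mm) above the tip.
- index_tab (a point): Inner end of the brass index tab (6 mm wide, 10 mm long), 50 mm from the pivot, where the pointer tip passes.
- sample: The round-topped concrete sample as a whole: 90 mm wide (y), 80 mm long (x), 60 mm high. Origin at the centre of its underside, 6 mm above the bench; axes as point crown.
- flask: Glass bottle, 66 mm diameter, 190 mm high, at the far side of the bench. Leave alone. Origin at its foot.
- cube: Concrete test cube, 50 mm, beyond the clear middle of the bench. Leave alone. Origin at its underside.
- trowel: Spatula about 200 mm long (blade about 50 mm wide) lying across the bench close to the robot. Leave alone.
- beaker: Tall clear measuring cylinder, 40 mm diameter on a 52 mm foot, 170 mm high, at the far side. Leave alone. Origin at its foot.
Things that resemble listed ones, but are neither listed nor needed, are in the scene too. There is more than one size of the gauge; the one meant has the size given above. Leave any purple look-alike of the lid alone.

How it is judged:
On the way, in this order (a step that is already met when the one before it is completed fails the run):
1. the lid lies flat on the bench clear of the pan, let go (horizontal distance between lid_knob and pan above 0.185 m and height (world z) of lid_knob below 0.04 m and angle between lid_knob's own z axis and vertical below 0.06 rad and contact force between the fingers and lid below 0.1 N and linear speed of lid below 0.03 m/s), for 0.2 s.
2. the held gauge touches the sample (contact force between gauge and sample above 0.3 N and contact force between the fingers and gauge above 1 N), for 0.1 s.
At the end, for the whole second after the job is handed in: Held gauge rests on the sample (0.3 to 20 N), not on pan or lid, base across the crown within 14 degrees, its middle within 40 mm of the crest's along the crest; pointer still, within 3 degrees of the tab; lid flat on the bench, let go, centre over 185 mm from the pan's (all of step 1 and all of step 2 and contact force between gauge and sample below 20 N and angle between the z axis of pointer_tip and the z axis of index_tab, either way round below 0.05 rad and velocity of joint pointer between -0.15 and 0.15 rad/s and linear speed of gauge below 0.02 m/s and x of gauge_base in the frame of crown between -0.04 and 0.04 m and angle between the x axis of gauge and the x axis of crown, either way round below 0.25 rad and height (world z) of gauge_base above 0.045 m and contact force between gauge and pan below 0.1 N and contact force between gauge and lid below 0.1 N); the arm keeps its last pose, push and grip.
It fails at once if something else on the bench is disturbed (moved more than 30 mm) (distance of any of flask, cube, trowel, beaker from where it was at the start of the episode above 0.03 m).
It fails at once if the gauge is rammed onto the sample (over 40 N) (contact force between gauge and sample above 40 N).
It also fails if it takes over 64 s, if anything falls off the work surface, if the arm or the gripper's body presses on something with over 40 N, if the wrist force passes 120 N, or if a joint passes its speed limit or range.

## Working session

There is one attempt and no reset: what is moved stays moved. The work goes in short steps, Python scripts to look and compute and a shell command to move; the robot and the scene stay as the last step left them, time stands still between calls to the robot, and variables do not carry over. Pictures are saved under pics/ and viewed, at most 10 in all, crops included, and the job is handed in when it is done.

```bash
mkdir -p pics; cat > h.py <<'E'
import numpy as np, cv2
from plant import arm
def look(name,fn):
    c=arm.read_camera(name); cv2.imwrite('pics/'+fn,c['img'][:,:,::-1]); 
    np.save('pics/'+fn[:-4]+'.npy',{k:v for k,v in c.items()},allow_pickle=True); return c
def load(fn): return np.load('pics/'+fn+'.npy',allow_pickle=True).item()
def ray(c,u,v):
    p=np.array([[[u,v]]],float);K=np.array([[c['fx'],0,c['cx']],[0,c['fy'],c['cy']],[0,0,1.]])
    d=c.get('distortion'); q=cv2.undistortPoints(p,K,np.array(d if d is not None else [0.]*5,float))[0,0]
    return np.array(c['attitude'])@np.array([q[0],-q[1],-1.])
def onz(c,u,v,z):
    r=ray(c,u,v);o=np.array(c['origin']); return o+r*(z-o[2])/r[2]
def proj(c,P):
    p=np.array(c['attitude']).T@(np.array(P)-np.array(c['origin'])); return c['cx']+c['fx']*p[0]/-p[2], c['cy']+c['fy']*-p[1]/-p[2]
E
python3 - <<'E'
from h import *
a=look('scene','s0.png');b=look('top','t0.png')
for c in(a,b):print({k:v for k,v in c.items() if k!='img'})
o=arm.get_obs();print(o)
E
```

```text
{'fx': 510.27941683447983, 'fy': 510.27941683447983, 'cx': 326.9547895498885, 'cy': 241.33786623081235, 'origin': array([ 0.87633513, -0.84050865,  1.14001569]), 'attitude': array([[ 0.89474562, -0.35173604,  0.2751582 ],
       [ 0.44637232,  0.72302035, -0.52725073],
       [-0.0134919 ,  0.59457828,  0.80392452]])}
{'fx': 609.1319426612953, 'fy': 609.1319426612953, 'cx': 326.1654501136412, 'cy': 239.4998680644235, 'origin': array([ 0.30668202, -0.17087261,  1.75225324]), 'attitude': array([[ 0.00341764,  0.99075853, -0.13559448],
       [-0.99986095,  0.00117242, -0.01663478],
       [-0.01632208,  0.13563248,  0.99062476]])}
{'time': 0.1, 'q': array([-1.42179939,  0.38378221,  0.04382215,  1.59940267, -0.01792801,
        1.16117603, -0.0498598 ]), 'joint_vel': array([-0.00100544, -0.00299797,  0.00040534, -0.00265712,  0.00088524,
        0.0011377 ,  0.00071312]), 'joint_torque': array([ 2.09182224e-03, -4.34728646e+01,  1.02899216e+00, -2.50456989e+01,
        1.09006336e-02,  5.40499343e-03,  6.00100961e-06]), 'position': array([0.1585724 , 0.62949332, 0.23000042]), 'tool_rot': array([[-9.69729854e-01,  2.44179796e-01, -4.88068947e-04],
       [ 2.44180265e-01,  9.69727070e-01, -2.32554627e-03],
       [-9.45577423e-05, -2.37432844e-03, -9.99997177e-01]]), 'contact_force': array([ 0.11822427, -0.92026246, -0.16360614]), 'wrist_torque': array([-0.02120028,  0.0156686 , -0.02290355]), 'finger_force': 0.0, 'width': 1.0024868930517372}
```

View pics/t0.png

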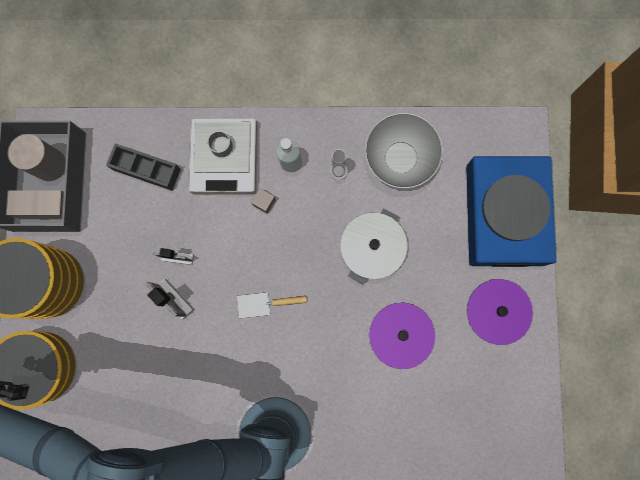

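View pics/s0.png

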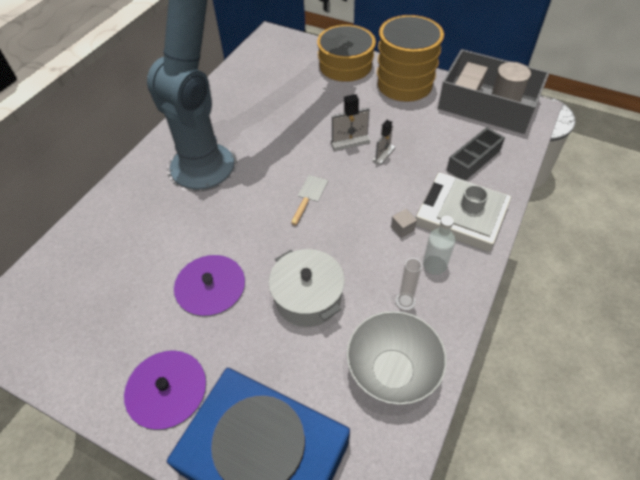

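Lid candidates in the top view are the steel one on the pan at (375,245) and the purple ones at (402,335) and (500,311), so I take the steel one. Gauge candidates are the larger one at (170,297) and the smaller one at (175,255). I'll check their sizes in one close crop.

```bash
python3 - <<'E'
from h import *
t=load('t0');s=load('s0')
A=cv2.resize(t['img'][230:330,130:210],(480,600),interpolation=cv2.INTER_CUBIC)  # x6
B=cv2.resize(s['img'][85:170,320:405],None,fx=3.76,fy=3.76,interpolation=cv2.INTER_CUBIC)
im=np.zeros((600,800,3),np.uint8);im[:,:480]=A;im[:B.shape[0],480:480+B.shape[1]]=B[:, :320]
cv2.imwrite('pics/c1.png',im[:,:,::-1])
print('knob top',onz(t,374.5,244,.118),onz(s,306,274,.112))
print('lid edge', [onz(t,u,245,.084) for u in(341,408)])
print('lugs',onz(t,391,214,.08),onz(t,358,279,.08))
E
```

```text
knob top [ 0.51825655 -0.27409168  0.118     ] [ 0.52277616 -0.27527676  0.112     ]
lid edge [array([ 0.51975455, -0.18386225,  0.084     ]), array([ 0.52000061, -0.36840839,  0.084     ])]
lugs [ 0.60740096 -0.32296409  0.08      ] [ 0.42625858 -0.23054929  0.08      ]
```

View pics/c1.png

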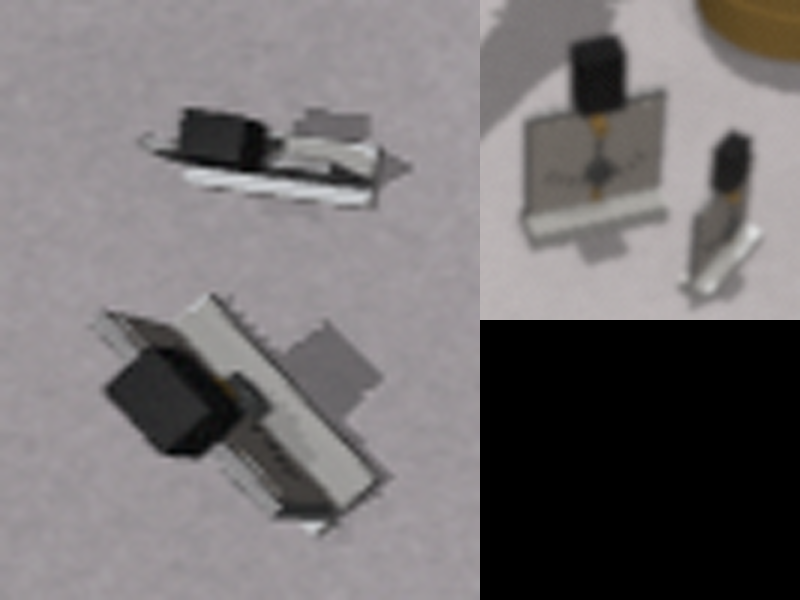

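By size, the gauge meant is the far one at top (175,255): its base is about 32 px, or 91 mm. The nearer one at (170,297) measures about 118 mm, so it is a decoy. I'll set out toward the pan and look down at the gauges on the way.

```bash
python3 -m jog '[[[-0.93,-0.54,0.0,0,0,0,0],[-0.93,-0.54,0.0,0,0,0,0],[-0.93,-0.54,0,0,0,0,0],[-0.93,-0.54,0,0,0,0,0],[-0.93,-0.54,0,0,0,0,0],[-0.93,-0.54,0,0,0,0,0],[-0.93,-0.54,0,0,0,0,0],[-0.93,-0.54,0,0,0,0,0],[-0.93,-0.54,0,0,0,0,0],[-0.93,-0.54,0,0,0,0,0],[0,0,0,0,0,0,0]]]' 40
python3 - <<'E'
from h import *
c=look('wrist','w1.png');print({k:v for k,v in c.items() if k!='img'})
t=load('t0')
print('cube',onz(t,263,212,0),'trowel',onz(t,254,292,0), 'gauge base ends', onz(t,130+185/6,230+178/6,.012),onz(t,130+375/6,230+205/6,.012),onz(t,130+215/6,230+135/6,.132))
E
```

```text
time: 1.2
position: [0.4726, 0.3218, 0.2311]
tool_rot: [[-0.966, 0.257, 0.003], [0.257, 0.966, -0.004], [-0.004, -0.003, -1.0]]
contact_force: [0.0, -1.0, -0.3]
width: 0.998
finger_force: 0.0
{'fx': 372.78981731802617, 'fy': 372.78981731802617, 'cx': 320.9825574099708, 'cy': 231.36381570065925, 'origin': array([0.40637547, 0.34121214, 0.37353969]), 'attitude': array([[ 0.25648862, -0.92704073, -0.27351249],
       [ 0.96654219,  0.24508769,  0.07568502],
       [-0.00312855, -0.28377371,  0.95888617]])}
cube [0.62754909 0.04373684 0.        ] trowel [0.39390689 0.06557374 0.        ] gauge base ends [0.48562039 0.33499897 0.012     ] [0.47276507 0.24290315 0.012     ] [0.49266622 0.28739222 0.132     ]
```

View pics/w1.png

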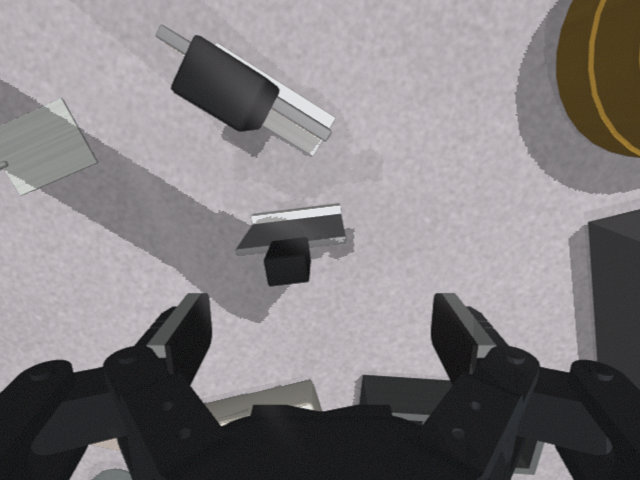

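The target gauge is at (295,240), with its handle at (288,262). The bigger decoy is at (230,90). I'm going to the lid now and will locate the knob numerically from above.

```bash
python3 -m jog '[[[-0.33,-0.943,0,0,0,0,0],[-0.33,-0.943,0,0,0,0,0],[-0.33,-0.943,0,0,0,0,0],[-0.33,-0.943,0,0,0,0,0],[-0.33,-0.943,0,0,0,0,0],[-0.33,-0.943,0,0,0,0,0],[-0.33,-0.943,0,0,0,0,0],[-0.33,-0.943,0,0,0,0,0],[-0.33,-0.943,0,0,0,0,0],[-0.33,-0.943,0,0,0,0,0],[-0.33,-0.943,0,0,0,0,0],[-0.33,-0.943,0,0,0,0,0],[-0.33,-0.943,0,0,0,0,0],[-0.33,-0.943,0,0,0,0,0],[-0.33,-0.943,0,0,0,0,0],[0,0,0,0,0,0,0],[0,0,0,0,0,0,0]]]'
python3 - <<'E'
from h import *
c=look('wrist','w2.png')
u,v=map(int,proj(c,[.519,-.276,.118]));print(u,v)
g=cv2.cvtColor(c['img'],cv2.COLOR_RGB2GRAY);n,l,st,ce=cv2.connectedComponentsWithStats((g<70).astype(np.uint8))
for i in range(1,n):
    if st[i,4]>150: print(st[i],ce[i],onz(c,*ce[i],.112))
o=arm.get_obs();print(o['position'],o['tool_rot'],o['q'])
E
```

```text
time: 2.95
position: [0.5205, -0.2666, 0.2307]
tool_rot: [[-0.97, 0.245, -0.001], [0.245, 0.97, 0.001], [0.001, 0.0, -1.0]]
contact_force: [-1.0, -0.4, -0.7]
width: 1.001
finger_force: 0.0
305 224
[ 293  205   37   41 1203] [311.17373234 224.85369909] [ 0.52169206 -0.27277128  0.112     ]
[    0   220   640   260 78512] [276.97818168 402.79331822] [ 0.66496419 -0.33976107  0.112     ]
[ 604  223   36   58 1365] [626.0981685  252.13992674] [ 0.59921326 -0.05127461  0.112     ]
[ 0.52088461 -0.26505043  0.23053189] [[-0.97012457  0.24260492 -0.00108344]
 [ 0.24260286  0.97012412  0.00174229]
 [ 0.00147376  0.00142739 -0.9999979 ]] [-0.16992987  0.30637431  0.68528619  1.78581588 -0.2141608   1.12643343
  1.91142924]
```

```bash
python3 -m jog '[[[-0.02,-0.2,0.9,0,0,0,0],[0,0,0.9,0,0,0,0],[0,0,0.9,0,0,0,0],[0,0,0.5,0,0,0,0],[0,0,0.26,0,0,0,0],[0,0,0,0,0,0,0],[0,0,0,0,0,0,0]]]' 50 && python3 -m jog '[[[0,0,0,0,0,0,1],[0,0,0,0,0,0,1],[0,0,0,0,0,0,1],[0,0,0,0,0,0,1],[0,0,0,0,0,0,1],[0,0,0,0,0,0,1],[0,0,0,0,0,0,1],[0,0,0,0,0,0,1]]]' 60
```

```text
time: 3.7
position: [0.5206, -0.2742, 0.0938]
tool_rot: [[-0.97, 0.243, 0.002], [0.243, 0.97, -0.0], [-0.002, 0.0, -1.0]]
contact_force: [0.6, 0.4, 0.2]
width: 0.999
finger_force: 0.0
time: 4.5
position: [0.52, -0.2748, 0.0938]
tool_rot: [[-0.97, 0.244, 0.001], [0.244, 0.97, 0.001], [-0.001, 0.001, -1.0]]
contact_force: [-0.5, 1.7, 5.6]
width: 0.308
finger_force: 58.7
```

```bash
python3 -m jog '[[[0,0,-0.2,0,0,0,1],[0,0,-0.4,0,0,0,1],[0,0,-0.5,0,0,0,1],[0,0,-0.5,0,0,0,1],[0.17,0.59,0,0,0,0,1],[0.17,0.59,0,0,0,0,1],[0.17,0.59,0,0,0,0,1],[0.17,0.59,0,0,0,0,1],[0.17,0.59,0,0,0,0,1],[0.17,0.59,0,0,0,0,1],[0.17,0.59,0,0,0,0,1],[0.17,0.59,0,0,0,0,1],[0.17,0.59,0,0,0,0,1],[0.17,0.59,0,0,0,0,1],[0,0,0,0,0,0,1],[0,0,0,0,0,0,1]]]'
python3 -m jog '[[[0,0,0.5,0,0,0,1],[0,0,0.7,0,0,0,1],[0,0,0.7,0,0,0,1],[0,0,0.6,0,0,0,1],[0,0,0.4,0,0,0,1],[0,0,0.2,0,0,0,1],[0,0,0.1,0,0,0,1],[0,0,0.1,0,0,0,1],[0,0,0,0,0,0,1],[0,0,0,0,0,0,1]]]'
```

```text
time: 6.1
position: [0.5108, -0.0294, 0.1571]
tool_rot: [[-0.97, 0.243, -0.0], [0.243, 0.97, -0.001], [0.0, -0.001, -1.0]]
contact_force: [-0.8, -0.2, -4.7]
width: 0.306
finger_force: 59.6
time: 7.1
position: [0.5118, -0.0296, 0.0256]
tool_rot: [[-0.97, 0.244, 0.002], [0.244, 0.97, 0.0], [-0.001, 0.001, -1.0]]
contact_force: [-0.0, -0.8, -4.0]
width: 0.302
finger_force: 59.7
```

```bash
python3 -m jog '[[[0,0,0.08,0,0,0,1],[0,0,0.07,0,0,0,1],[0,0,0.02,0,0,0,1],[0,0,0,0,0,0,1],[0,0,0,0,0,0,1]]]'; python3 -m jog '[[[0,0,0,0,0,0,0],[0,0,0,0,0,0,0],[0,0,0,0,0,0,0],[0,0,0,0,0,0,0],[0,0,0,0,0,0,0],[0,0,0,0,0,0,0],[0,0,-0.4,0,0,0,0],[0,0,-0.9,0,0,0,0],[0,0,-0.9,0,0,0,0],[0,0,-0.9,0,0,0,0],[0,0,-0.9,0,0,0,0],[0,0,-0.9,0,0,0,0],[0,0,-0.9,0,0,0,0],[0,0,-0.4,0,0,0,0],[0,0,0,0,0,0,0]]]'
python3 - <<'E'
from h import *
t=look('top','t1.png');s=look('scene','s1.png')
im=np.hstack([cv2.resize(t['img'][190:310,130:450],(800,300),interpolation=cv2.INTER_CUBIC)])
B=cv2.resize(s['img'][110:330,230:430],(273,300),interpolation=cv2.INTER_CUBIC)
C=cv2.resize(s['img'][110:170,365:405],(200,300),interpolation=cv2.INTER_CUBIC)
D=cv2.resize(t['img'][195:285,330:420],(300,300),interpolation=cv2.INTER_CUBIC)
r=np.zeros((600,800,3),np.uint8);r[:300]=im;r[300:,:273]=B;r[300:,280:480]=C;r[300:,490:790]=D
cv2.imwrite('pics/c2.png',r[:,:,::-1])
E
```

```text
time: 7.6
position: [0.5116, -0.0294, 0.0196]
tool_rot: [[-0.97, 0.244, 0.0], [0.244, 0.97, 0.001], [0.0, 0.001, -1.0]]
contact_force: [-3.7, 1.0, 7.4]
width: 0.302
finger_force: 60.9
time: 9.1
position: [0.5132, -0.0297, 0.2691]
tool_rot: [[-0.97, 0.244, 0.007], [0.244, 0.97, 0.002], [-0.006, 0.003, -1.0]]
contact_force: [-0.3, -0.7, 0.8]
width: 1.0
finger_force: 0.0
```

View pics/c2.png

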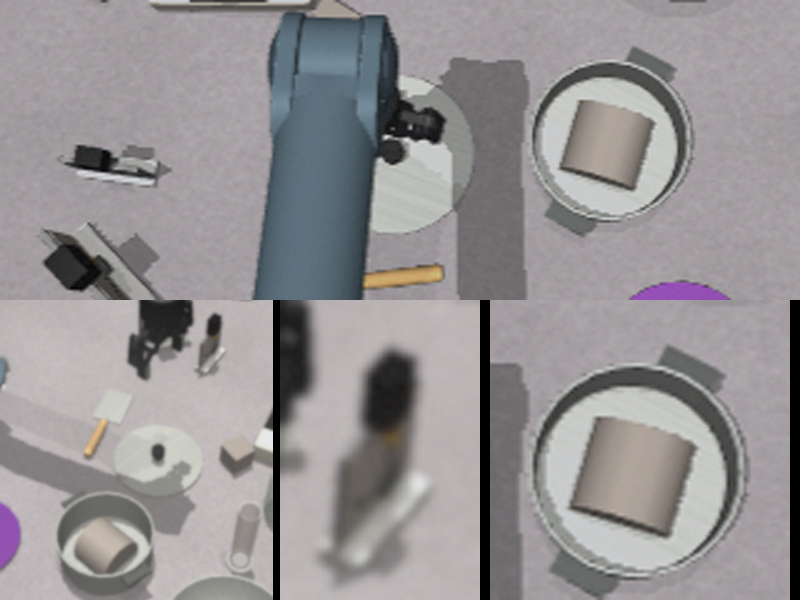

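The lid is flat on the bench in the clear area. The sample in the pan has its crest running near (620,510)→(646,432) in the crop, a yaw of about −17°. The gauge's brass shows on its world +x side, so I'll flip the tool and let the wrist camera face the dial.

```bash
python3 -m jog '[[[0.27,0.84,0,0,0,0,0],[0.27,0.84,0,0,0,0,0],[0.27,0.84,0,0,0,0,0],[0.27,0.84,0,0,0,0,0],[0.27,0.84,0,0,0,0,0],[0.27,0.84,0,0,0,0,0],[0.27,0.84,0,0,0,0,0],[0.27,0.84,0,0,0,0,0],[0.27,0.84,0,0,0,0,0],[0,0,0,0,0,1,0],[0,0,0,0,0,1,0],[0,0,0,0,0,1,0],[0,0,0,0,0,1,0],[0,0,0,0,0,1,0],[0,0,0,0,0,1,0],[0,0,0,0,0,1,0],[0,0,0,0,0,1,0],[0,0,0,0,0,1,0],[0,0,0,0,0,1,0],[0,0,0,0,0,1,0]]]'; python3 -m jog '[[[0,0,0,0,0,1,0],[0,0,0,0,0,1,0],[0,0,0,0,0,1,0],[0,0,0,0,0,1,0],[0,0,0,0,0,1,0],[0,0,0,0,0,1,0],[0,0,0,0,0,1,0],[0,0,0,0,0,1,0],[0,0,0,0,0,1,0],[0,0,0,0,0,1,0],[0,0,0,0,0,1,0],[0,0,0,0,0,1,0],[0,0,0,0,0,1,0],[0,0,0,0,0,1,0],[0,0,0,0,0,1,0],[0,0,0,0,0,1,0],[0,0,0,0,0,1,0],[0,0,0,0,0,1,0],[0,0,0,0,0,0,0]]]'
```

```text
time: 11.2
position: [0.4893, 0.2865, 0.2631]
tool_rot: [[-0.167, 0.986, -0.004], [0.986, 0.167, -0.003], [-0.003, -0.004, -1.0]]
contact_force: [0.1, -0.5, 0.4]
width: 1.001
finger_force: 0.0
time: 13.1
position: [0.4894, 0.2866, 0.2636]
tool_rot: [[0.99, -0.142, -0.003], [-0.142, -0.99, -0.003], [-0.003, 0.004, -1.0]]
contact_force: [0.4, 0.7, 0.8]
width: 0.998
finger_force: 0.0
```

```bash
python3 - <<'E'
from h import *
c=look('wrist','w3.png');print(proj(c,[.493,.287,.132]),c['origin'])
cv2.imwrite('pics/w3c.png',cv2.resize(c['img'][60:360,180:480],(600,600),interpolation=cv2.INTER_CUBIC)[:,:,::-1])
E
```

```text
(np.float64(320.5116247114427), np.float64(218.87270598380144)) [0.56321608 0.27763546 0.40607117]
```

View pics/w3c.png

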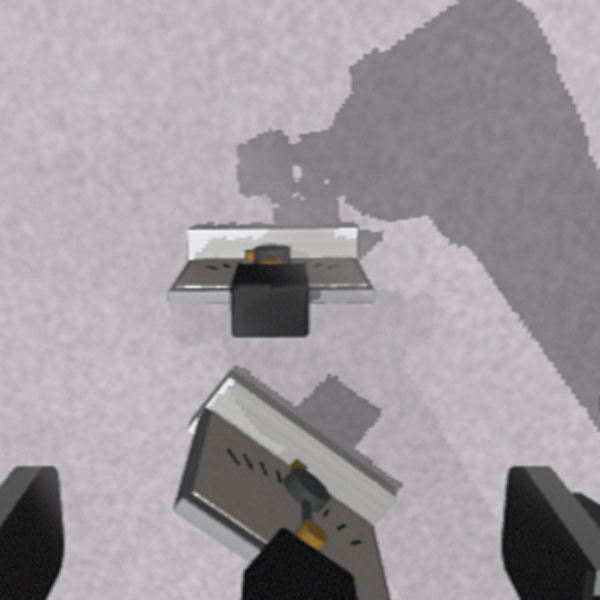

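The dial faces the wrist camera. The tab is brass at crop (250,256), left of the bob, which is the +y side, and the handle's back top edge runs (232..308, 335).

```bash
python3 - <<'E'
from h import *
c=load('w3');f=lambda u,v,z:onz(c,180+u/2,60+v/2,z)
a,b=f(233,336,.132),f(308,336,.132);print(a,b,np.linalg.norm(a-b),(a+b)/2)
for z,v in((.012,228),):
  p,q=f(189,v,z),f(357,v,z);d=p-q;print(p,q,np.linalg.norm(d),np.degrees(np.arctan2(-d[0],d[1])),(p+q)/2-[.015,0,0])
E
```

```text
[0.48847409 0.30618124 0.132     ] [0.48440704 0.27780993 0.132     ] 0.028661337057739003 [0.48644056 0.29199558 0.132     ]
[0.51745307 0.33220037 0.012     ] [0.50493534 0.24454303 0.012     ] 0.0885466125813874 -8.127066908106372 [0.49619421 0.2883717  0.012     ]
```

```bash
python3 -m jog '[[[0.17,-0.12,0.6,0,0,0,0],[0,0,0.9,0,0,0,0],[0,0,0.9,0,0,0,0],[0,0,0.9,0,0,0,0],[0,0,0.5,0,0,0,0],[0,0,0.3,0,0,0,0],[0,0,0.04,0,0,0,0],[0,0,0,0,0,0,0],[0,0,0,0,0,0,1],[0,0,0,0,0,0,1],[0,0,0,0,0,0,1],[0,0,0,0,0,0,1],[0,0,0,0,0,0,1],[0,0,0,0,0,0,1],[0,0,0,0,0,0,1],[0,0,0,0,0,0,1]]]' 80; python3 -m jog '[[[0,0,-0.3,0,0,0,1],[0,0,-0.8,0,0,0,1],[0,0,-0.9,0,0,0,1],[0,0,-0.9,0,0,0,1],[0,0,-0.6,0,0,0,1],[0,0,0,0,0,0,1],[0,0,0,0,0,0,1]]]'
```

```text
time: 14.75
position: [0.4985, 0.2908, 0.1012]
tool_rot: [[0.99, -0.142, 0.0], [-0.142, -0.99, 0.0], [0.0, -0.0, -1.0]]
contact_force: [-1.9, -1.7, 6.1]
width: 0.333
finger_force: 79.3
time: 15.45
position: [0.4971, 0.2913, 0.2396]
tool_rot: [[0.99, -0.141, -0.001], [-0.141, -0.99, -0.0], [-0.001, 0.0, -1.0]]
contact_force: [-0.2, -0.7, -4.8]
width: 0.336
finger_force: 80.1
```

```bash
python3 - <<'E'
from h import *
c=look('wrist','w4.png');t=load('t1')
f=lambda X,Y,z:onz(t,330+(X-490)/3.3333,195+(Y-300)/3.3333,z)
a=f(572,488,.03),f(597,415,.03),f(672,535,.03),f(695,450,.03)
for p,q in((0,1),(2,3)):
  d=a[q]-a[p];print(np.degrees(np.arctan2(d[1],d[0])),np.linalg.norm(d))
print('ctr',sum(a)/4)
# rim ellipse of pan (bright rim at z=.08)
o=np.array(arm.get_obs()['position']);print(o)
R=np.array(arm.get_obs()['tool_rot'])
# predicted pixels: pivot, tip at 0, base front edge, assuming face x=0.003..0.015
for x in(.004,.008,.015):
  for y,z in((0,.078),(0,.028),(.045,.012),(-.045,.012)):
    P=o+R@np.array([x,-y,.1005-z]);print(x,y,z,np.round(proj(c,P)))
cv2.imwrite('pics/w4c.png',cv2.resize(c['img'][130:280,230:430],(800,600),interpolation=cv2.INTER_CUBIC)[:,:,::-1])
E
```

```text
-18.917915136074964 0.06663346040508694
-15.572938538443202 0.0757146172236085
ctr [ 0.52230058 -0.27585267  0.03      ]
[0.49633466 0.29082902 0.23835457]
0.004 0 0.078 [324. 276.]
0.004 0 0.028 [324. 243.]
0.004 0.045 0.012 [255. 236.]
0.004 -0.045 0.012 [393. 236.]
0.008 0 0.078 [324. 268.]
0.008 0 0.028 [324. 237.]
0.008 0.045 0.012 [254. 230.]
0.008 -0.045 0.012 [393. 230.]
0.015 0 0.078 [324. 254.]
0.015 0 0.028 [324. 226.]
0.015 0.045 0.012 [254. 219.]
0.015 -0.045 0.012 [394. 220.]
```

View pics/w4c.png

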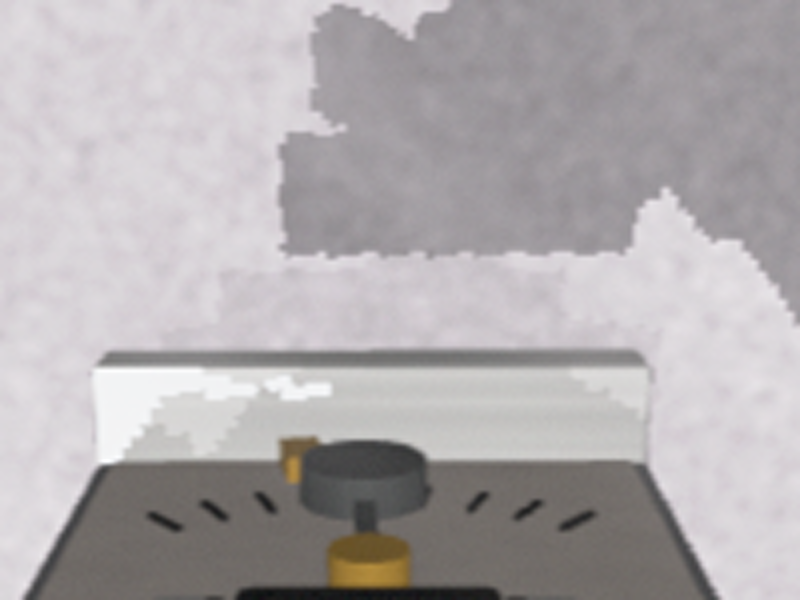

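The tab is at about crop x=299 and the base centre at x=371, so the index is roughly 0.21 rad, with the bob partly hiding the tab. I'll carry the gauge above the pan, yaw it to the crest, and tilt the opposite way for a moment to uncover the tab and measure it.

```bash
python3 -m jog '[[[0.09,0.44,0,0,0,0,1],[0.18,0.88,0,0,0,0,1],[0.18,0.88,0,0,0,0,1],[0.18,0.88,0,0,0,0,1],[0.18,0.88,0,0,0,0,1],[0.18,0.88,0,0,0,0,1],[0.18,0.88,0,0,0,0,1],[0.18,0.88,0,0,0,0,1],[0.18,0.88,0,0,0,0,1],[0.18,0.88,0,0,0,0,1],[0.18,0.88,0,0,0,0,1],[0.18,0.88,0,0,0,0,1],[0.18,0.88,0,0,0,0,1],[0.18,0.88,0,0,0,0,1],[0.18,0.88,0,0,0,0,1],[0.09,0.44,0,0,0,0,1],[0,0,0,0,0,0.76,1],[0,0,0,0,0,0.76,1],[0,0,0,0.9,0,0,1],[0,0,0,0.9,0,0,1]]]'; python3 -m jog '[[[0,0,0,0,0,0,1],[0,0,0,0,0,0,1],[0,0,0,0,0,0,1],[0,0,0,0,0,0,1],[0,0,0,0,0,0,1],[0,0,0,0,0,0,1],[0,0,0,0,0,0,1],[0,0,0,0,0,0,1],[0,0,0,0,0,0,1],[0,0,0,0,0,0,1],[0,0,0,0,0,0,1],[0,0,0,0,0,0,1]]]'
python3 - <<'E'
from h import *
c=look('wrist','w5.png')
cv2.imwrite('pics/w5c.png',cv2.resize(c['img'][175:295,240:400],(800,600),interpolation=cv2.INTER_CUBIC)[:,:,::-1])
o=arm.get_obs();print(o['position'],o['q'])
E
```

```text
time: 17.5
position: [0.5289, -0.2457, 0.2385]
tool_rot: [[0.956, -0.29, 0.053], [-0.295, -0.938, 0.182], [-0.003, -0.19, -0.982]]
contact_force: [-0.2, 0.5, -4.2]
width: 0.343
finger_force: 80.6
time: 18.7
position: [0.5302, -0.2468, 0.2405]
tool_rot: [[0.955, -0.292, 0.056], [-0.297, -0.938, 0.179], [0.0, -0.187, -0.982]]
contact_force: [0.6, -0.5, -4.5]
width: 0.339
finger_force: 81.1
[ 0.53023336 -0.24679095  0.24046617] [-0.28590469  0.39802052  0.94781837  1.76211895 -0.52730846  1.25237442
 -1.04194703]
```

View pics/w5c.png

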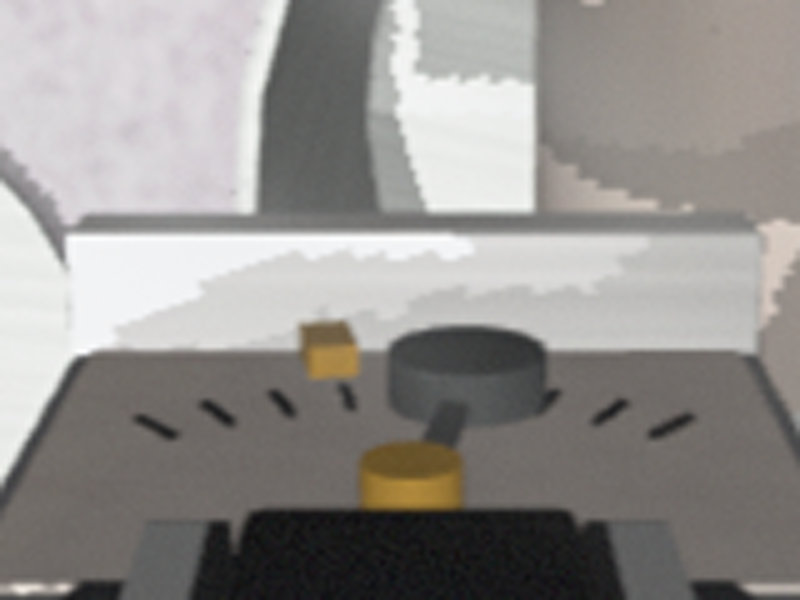

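The tab is now clear: the middle of its inner end is at crop (331,350) and the gauge axis is at x≈412, so the index is about 0.195 rad. Comparing the bob in both pictures gives pointer ≈ −tilt + 0.02, so I'll tilt the tool to −0.175 and lower to just above the sample.

```bash
python3 -m jog '[[[0,0,0,-0.87,0,0,1],[0,0,0,-0.87,0,0,1],[0,0,0,-0.87,0,0,1],[0,0,0,-0.87,0,0,1],[0,-0.07,0.4,0,0,0,1],[0,-0.07,0.4,0,0,0,1],[0,-0.07,0.4,0,0,0,1],[0,-0.05,0.26,0,0,0,1],[0,0,0,0,0,0,1],[0,0,0,0,0,0,1],[0,0,0,0,0,0,1]]]'
```

```text
time: 19.85
position: [0.5307, -0.2477, 0.1819]
tool_rot: [[0.955, -0.293, -0.05], [-0.298, -0.94, -0.167], [0.002, 0.175, -0.985]]
contact_force: [-0.2, -0.3, -4.2]
width: 0.341
finger_force: 81.3
```

```bash
python3 -m jog '[[[0,-0.02,0.1,0,0,0,1],[0,-0.02,0.1,0,0,0,1],[0,-0.02,0.1,0,0,0,1],[0,-0.01,0.05,0,0,0,1],[0,0,0,0,0,0,1],[0,0,0,0,0,0,1]]]';python3 -m jog '[[[0,0,0.025,0,0,0,1],[0,0,0.025,0,0,0,1],[0,0,0,0,0,0,1]]]'
```

```text
time: 20.45
position: [0.5304, -0.2464, 0.1668]
tool_rot: [[0.955, -0.292, -0.052], [-0.297, -0.94, -0.167], [-0.0, 0.175, -0.985]]
contact_force: [0.2, -1.1, -2.7]
width: 0.337
finger_force: 81.4
time: 20.75
position: [0.5302, -0.2467, 0.1648]
tool_rot: [[0.955, -0.292, -0.052], [-0.297, -0.94, -0.167], [-0.0, 0.175, -0.985]]
contact_force: [-0.3, -0.3, -3.5]
width: 0.33
finger_force: 81.4
```

```bash
python3 -m jog '[[[0,0,0.025,0,0,0,1],[0,0,0,0,0,0,1]]]'
```

```text
time: 20.95
position: [0.5304, -0.247, 0.1642]
tool_rot: [[0.955, -0.292, -0.052], [-0.297, -0.94, -0.167], [0.0, 0.175, -0.985]]
contact_force: [0.8, -0.8, -3.1]
width: 0.337
finger_force: 81.9
```

```bash
python3 -m jog '[[[0,0,0.025,0,0,0,1],[0,0,0,0,0,0,1],[0,0,0,0,0,0,1]]]';python3 -m jog '[[[0,0,0.02,0,0,0,1],[0,0,0,0,0,0,1],[0,0,0,0,0,0,1]]]'
```

```text
time: 21.25
position: [0.5307, -0.2471, 0.1641]
tool_rot: [[0.955, -0.292, -0.051], [-0.297, -0.94, -0.167], [0.001, 0.174, -0.985]]
contact_force: [-1.7, 2.2, 6.0]
width: 0.334
finger_force: 82.8
time: 21.55
position: [0.5309, -0.2473, 0.1641]
tool_rot: [[0.955, -0.292, -0.051], [-0.297, -0.94, -0.166], [0.001, 0.174, -0.985]]
contact_force: [-2.0, 3.8, 10.4]
width: 0.336
finger_force: 83.5
```

That is contact at about 14 N. I'll back off slightly and check the pointer against the tab.

```bash
python3 -m jog '[[[0,0,-0.025,0,0,0,1],[0,0,0,0,0,0,1],[0,0,0,0,0,0,1],[0,0,0,0,0,0,1],[0,0,0,0,0,0,1],[0,0,0,0,0,0,1],[0,0,0,0,0,0,1],[0,0,0,0,0,0,1],[0,0,0,0,0,0,1],[0,0,0,0,0,0,1]]]'
python3 - <<'E'
from h import *
c=look('wrist','w6.png')
cv2.imwrite('pics/w6c.png',cv2.resize(c['img'][175:295,240:400],(800,600),interpolation=cv2.INTER_CUBIC)[:,:,::-1])
E
```

```text
time: 22.55
position: [0.5307, -0.2471, 0.1641]
tool_rot: [[0.955, -0.292, -0.051], [-0.297, -0.94, -0.167], [0.001, 0.175, -0.985]]
contact_force: [-2.2, 2.8, 6.2]
width: 0.336
finger_force: 82.5
```

View pics/w6c.png

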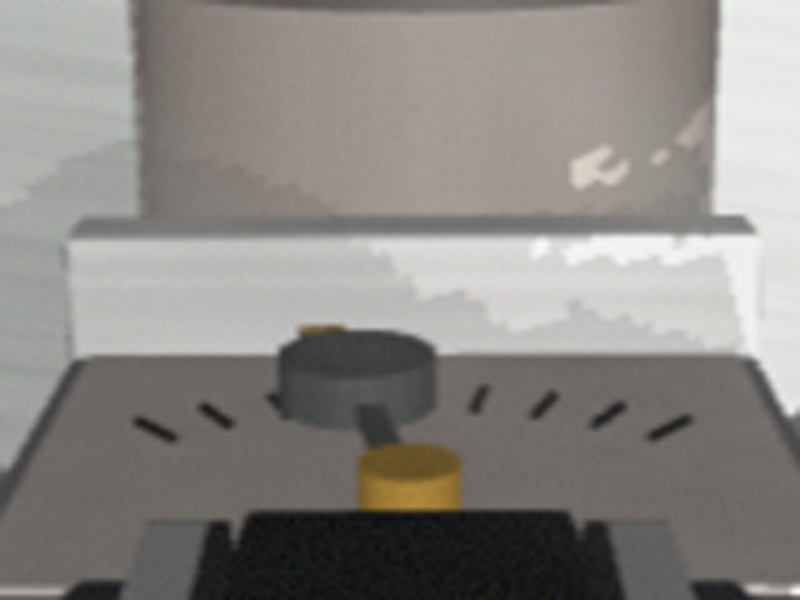

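The bob is centred at x=357.5 and swings 304 px/rad about axis x≈412, so the pointer reads about 0.18 against the tab at about 0.195. I'll rock it about 0.8° further over.

```bash
python3 -m jog '[[[0,-0.028,0,-0.07,0,0,1],[0,-0.028,0,-0.07,0,0,1],[0,0,0,0,0,0,1],[0,0,0,0,0,0,1],[0,0,0,0,0,0,1],[0,0,0,0,0,0,1],[0,0,0,0,0,0,1],[0,0,0,0,0,0,1],[0,0,0,0,0,0,1],[0,0,0,0,0,0,1],[0,0,0,0,0,0,1],[0,0,0,0,0,0,1],[0,0,0,0,0,0,1],[0,0,0,0,0,0,1],[0,0,0,0,0,0,1]]]'
python3 - <<'E'
from h import *
for k in range(2):
  c=look('wrist',f'w7{k}.png');im=c['img'].astype(float)
  g=cv2.resize(c['img'][175:295,240:400],(800,600),interpolation=cv2.INTER_CUBIC).mean(2)
  r=g[365];print(np.where(r[200:600]<85)[0][[0,-1]]+200)
g=cv2.resize(load('w6')['img'][175:295,240:400],(800,600),interpolation=cv2.INTER_CUBIC).mean(2)
print('w6',np.where(g[365][200:600]<85)[0][[0,-1]]+200)
for i in range(3): print(arm.get_obs()['contact_force'])
t=look('top','t2.png');d=cv2.absdiff(t['img'],load('t1')['img']).max(2)
print('knob diff', onz(t,*np.array([287,250.]),.04))
E
```

```text
time: 24.1
position: [0.5312, -0.2456, 0.1638]
tool_rot: [[0.955, -0.291, -0.056], [-0.297, -0.938, -0.182], [0.001, 0.19, -0.982]]
contact_force: [-1.9, 2.0, 5.8]
width: 0.339
finger_force: 82.8
[272 430]
[272 430]
w6 [278 434]
[-2.44624816  3.14448806  6.67714616]
[-2.44624816  3.14448806  6.67714616]
[-2.44624816  3.14448806  6.67714616]
knob diff [ 0.51088638 -0.0312172   0.04      ]
```

The pointer now reads about 0.195 rad, steady on the tab, with about 10 N of contact. I'm handing in.

```bash
python3 -c "
from plant import arm
print(arm.close_job())"
```

```text
the job is handed in; nothing more can be done
None
```

The job is handed in (verdict not shown): the lid lies on the bench clear of the pan, and the gauge is held across the crown at about 10 N, with its pointer steady at about 0.195 rad, my estimate of the tab's angle.

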